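# Seat the microscope lamp barrel on its stop and lock the cam lever

### The job

Slide the lamp barrel through its clamp towards the microscope until its nose comes up against the sprung stop, and press it on firmly but gently for a moment (about the weight of a kilo, never as much as two). Then let go and flip the cam lever over its dead centre until it lies fully home, so that the barrel stays locked against the stop. Do not force the lever, and leave the microscope and the bench things alone.

Things in the scene. Friction and masses are not known exactly. Their poses are not given: they have to be found in the camera images.
- holder: Lamp stand, fixed to the bench: dark base plate 120 x 380 x 12 mm with an aluminium clamp block (60 x 44 mm, 100 mm high, hinge ears to 136 mm) over its origin. Origin: on the bench under the clamp block. Its y axis is the way the barrel slides in (towards the stop and the microscope), its x axis the way the lever falls when closed, z up.
- barrel: Sliding lamp barrel, level, along the stand's y axis, centre line 70 mm above the bench: black lamp housing (36 mm diameter, 75 mm long, flat rear end), steel tube 26 mm diameter, black nose bezel 30 mm diameter. Slides only along y, with 2.5 N of drag until clamped, 95 mm of travel at most. Origin on its centre line, 40 mm behind the nose face. It must slide 20 to 90 mm.
- barrel_grip (a point): Centre of the black rear housing, on the barrel's centre line: the place to grip (36 mm wide, from above, fingers closing across the barrel). The rear end face is 37.5 mm behind it. There is nothing beneath it but the base plate, whose top is 12 mm above the bench.
- barrel_nose (a point): Centre of the barrel's front (nose) face, 207.5 mm ahead of barrel_grip.
- stop: Dark steel stop bracket fixed on the base plate: upright plate 50 mm wide, 8 mm thick, 85 mm high. Origin: on the base plate (12 mm above the bench), under the middle of the plate's thickness. It carries, facing the nose, a round rubber-faced sprung pad (see stop_face).
- lever_angle (a joint): Cam lever angle (rad). 0: fully open, leaning 0.35 past upright to the stand's -x. Grows as the lever swings over upright (0.35) to the stand's +x; 1.9 is fully home, nearly level along +x (hard stop). Starts at 0.05 to 0.5. Free to 0.5, then stiffens to about 0.6 Nm near 1.2 and springs back if let go; dead centre about 1.6, then snaps home. Over 25 N on it is too hard.
- lever_hinge (a point): Centre of the lever's hinge axis (which runs along the stand's y), 122 mm above the bench over the clamp block.
- lever_tip (a point): Centre of the round cross bar at the lever's free end, 88 mm from the hinge axis; bar 14 mm thick and 34 mm long along y.
- lever: The cam lever: a 42 mm steel cam roller set off-centre on the hinge with a black handle, a flat bar 22 mm wide and 8 mm thick running from 10 to 86 mm from the hinge axis, with the round cross bar at its end. Origin on the hinge axis; turns with the lever.
- microscope: White microscope, fixed, 200 x 150 mm foot, about 390 mm high, beyond the stop. Origin: on the bench under the middle of its foot. Not to be touched.
- dropper_bottle: Bystander: small white bottle, 34 mm diameter, 85 mm high. Origin at the centre of its underside.
- specimen_jar: Bystander: pale translucent jar with white lid, 52 mm diameter, 62 mm high. Origin at the centre of its underside.
- slide_box: Bystander: wooden slide box 85 x 55 x 32 mm. Origin at the centre of its underside.
- stop_face (a point): Point on the stop plate's face towards the nose, on the barrel's line. The 32 mm round pad stands before it on a brass sleeve screwed out differently each time: pad face 11 to 41 mm before this point (not measured: feel for it). Sprung, 6 N per mm, 5 mm of give; it nudges the barrel back a little when let go. 5 N or more for 0.2 s seats the barrel; over 20 N damages the lamp.

How it is judged (in metres and radians):
On the way, in this order (a step that is already met when the one before it is completed fails the run):
1. with the lever still open, the barrel's nose is pressed on the stop with 5 N or more for 0.2 s (contact force between barrel and stop above 5 N and value of joint lever_angle below 0.9 rad), for 0.2 s.
2. the cam lever is flipped past dead centre and lies fully home (value of joint lever_angle above 1.83 rad), for 0.2 s.
At the end, for the whole second after the job is handed in: The lever lies home (above 1.83 rad of 1.9), the barrel's nose still bears on the stop pad (more than 0.3 N) and the barrel is at rest (below 10 mm/s) (value of joint lever_angle above 1.83 rad and contact force between barrel and stop above 0.3 N and linear speed of barrel below 0.01 m/s); the robot touches nothing.
It fails at once if the barrel is pressed on the stop with more than 20 N (contact force between barrel and stop above 20 N).
It fails at once if the lever is pushed with more than 25 N (contact force between lever and the fingers above 25 N or contact force between lever and the arm above 25 N).
It fails at once if the microscope is bumped (more than 3 N) (contact force between microscope and anything else above 3 N).
It fails at once if a bystander is shifted more than 20 mm (distance of any of dropper_bottle, specimen_jar, slide_box from where it was at the start of the episode above 0.02 m).
It fails at once if a bystander is tipped over (angle between any of dropper_bottle, specimen_jar, slide_box's own z axis and vertical above 0.5 rad).
It also fails if it takes over 58 s, if anything falls off the work surface, if the arm or the gripper's body presses on something with over 40 N, if the wrist force passes 120 N, or if a joint passes its speed limit or range.

### The arm

A 6-joint arm with a two-finger parallel gripper is mounted at the origin on the work surface. World frame = base frame: x ahead of the robot, y to its left, z up, the work surface at z = 0. Lengths are in mm, angles in rad, forces in N, time in s.
With the tool pointing down it reaches from about 350 to 975 mm from the base axis. Payload 7.1 kg.
Tool frame: the origin (TCP) lies on the mounting face of the last link; the fingertips stand 182 mm ahead of it and the grasp point (between the pads) lies 163 mm ahead of it; z points along the fingers, y is the line along which they close (so a half turn about z gives the same grasp; the last joint's range is limited). The gripper opens to 88 mm and grips with 3 to 60 N. Pads are 20 mm wide; open, the fingers measure 115 mm over their backs; the gripper's body (75 mm by 178 mm) begins 61 mm behind the grasp point.
Start: joints at [-1.282, 0.423, 1.63, -0, 1.089, -0.019], TCP at [189.37, -595.605, 404.675] pointing down, gripper open.
Joint ranges: [-3, 3], [-0.9, 2.11], [0.09, 2.58], [-1.31, 4.45], [0.11, 2.69], [-2.54, 2.54]. Speed limits (rad/s): [2.39, 2.39, 3.01, 3.14, 3.14, 3.14].

### API

Orientations are given as a unit quaternion [x, y, z, w].
In Python, from plant import ctrl gives the robot as it stands. The module is installed in compiled form; this text tells all that it offers.
- The arm moves only by the tool send_rows, never from a script. Its argument "plan" is a list of rows, each a list of 2 entries, a list of its own where there are three numbers: the shift along the world's x, y, z in units of 5 cm (1.0 is 5 cm), then the turn about the world's z in units of 360 degrees (1.0 is 360 degrees). A call has 1 to 5 rows; each row shifts and turns the commanded pose from where the row before left it; what a row does not reach is not made up. A row lasts 1/8 s, in which the tool goes at most 62.5 mm and 10.7 degrees, less where a joint would pass 70% of its speed; a pose out of reach is approached as far as the arm can. A call with a number of a shift or a turn outside -1 to 1 is refused whole. A call with a gripper value outside its range is refused whole. "fingers" is the closure in counts, from 0 (fully open) to 255 (shut), set as the call begins (left out, the last holds). The fingers move at their own pace and stop on an object; "grip_force" is the grip in N (left out, the last holds). Time passes only in rows, so rows that do not move let the fingers close. It gives the time, the measured TCP pose, the force, the opening and the grip force at its end, in the units of the state.
- ctrl.read_state(): the state, without advancing time (a new reading comes with each control period).
- ctrl.capture(name): name is "scene" or "top"; returns a dict with "image" (400x640x3 uint8, red, green, blue), "depth" (400x640 float32, mm along the optical axis (not along the pixel's ray), 0 where there is no reading), "camera_matrix" (3x3 intrinsics, pixels), "R" (3x3) and "t" (3): a world point X has camera coordinates R X + t. Camera axes: x right, y down, z forward; pixel columns grow to the right and rows downward; lengths in mm; the calibration is good to about 2 mm. A picture is of the moment at which its call begins.
- ctrl.close_job(): hands the job in; it is judged then, once.
The state is a dict: "time": time; "joints": joint angles; "joint_vel": joint speeds; "tau": joint torques, N m; "ee_pos": TCP position; "eef_rot": TCP orientation; "wrist_force": force on the tool from outside, world axes, zero at the start; "wrist_torque": the same for the moment, N m; "gripper_width": finger opening in mm; "grip_force": force on a finger pad.
Only numpy, scipy, OpenCV 4.12 (cv2) and the standard library are available. Lean on these libraries where they do the work, as an engineer would, in place of code of your own. Each camera call takes 0.05 s, during which the arm holds its last target. There are 200 camera calls.

## Working session

There is one attempt and no reset: what is moved stays moved. The work goes in short steps, Python scripts to look and compute and a tool call to move; the robot and the scene stay as the last step left them, time stands still between calls to the robot, and variables do not carry over. Pictures are saved under pics/ and viewed, at most 10 in all, crops included, and the job is handed in when it is done.

Besides the shell and the picture viewer there is one more tool, called after "Emit:" as name(argument=value, ...), one argument or row to a line, values as JSON. send_rows: Moves the arm, as the interface text tells. Its arguments: {"type":"object","properties":{"plan":{"type":"array"},"fingers":{"type":"number"},"grip_force":{"type":"number"}},"required":["plan"]}

```bash
mkdir -p pics; python3 - <<'E'
from plant import ctrl
import cv2,numpy as np
for n in("scene","top"):
    c=ctrl.capture(n);cv2.imwrite(f"pics/{n}0.png",c["image"][:,:,::-1]);np.savez(f"{n}0.npz",**c)
    print(n,c["camera_matrix"].tolist(),c["R"].round(3).tolist(),c["t"].round(1))
print(ctrl.read_state())
E
```

```text
scene [[448.5107479229107, 0.0, 325.69573515916505], [0.0, 448.5107479229107, 196.67022426049942], [0.0, 0.0, 1.0]] [[0.492, 0.87, -0.02], [0.513, -0.309, -0.801], [-0.703, 0.384, -0.599]] [-366.8 -168.6 1411.7]
top [[497.94271196285183, 0.0, 317.8341368653671], [0.0, 497.94271196285183, 201.97896996002643], [0.0, 0.0, 1.0]] [[-0.0, -1.0, 0.002], [-0.995, 0.0, -0.102], [0.102, -0.002, -0.995]] [  59.2  620.1 1163.7]
{'time': 0.1, 'joints': array([-1.28203026e+00,  4.23778065e-01,  1.63062173e+00,  1.85229287e-05,
        1.08864891e+00, -1.90216925e-02]), 'joint_vel': array([-5.12734224e-04,  1.07749395e-04, -2.15946216e-03, -6.88655100e-04,
        6.04018932e-05,  2.53221182e-05]), 'tau': array([ 7.48077764e-04, -5.45614994e+01, -2.74324572e+01,  6.45447616e-02,
        1.87950034e-02, -2.55018961e-05]), 'ee_pos': array([ 189.28315693, -595.37247019,  403.96753961]), 'eef_rot': array([ 9.88182086e-01,  1.53282856e-01, -8.97645049e-05, -7.22513804e-04]), 'wrist_force': array([ 0.07993467, -0.80891033, -0.19750015]), 'wrist_torque': array([ 0.02738555, -0.07019912,  0.03210763]), 'grip_force': 0.0, 'gripper_width': 87.7885802807557}
```

View pics/scene0.png

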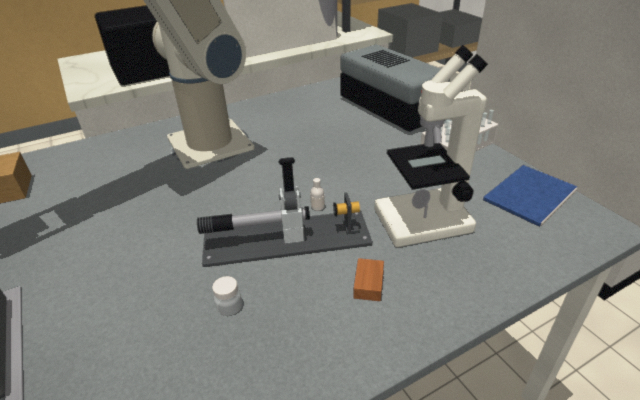

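View pics/top0.png

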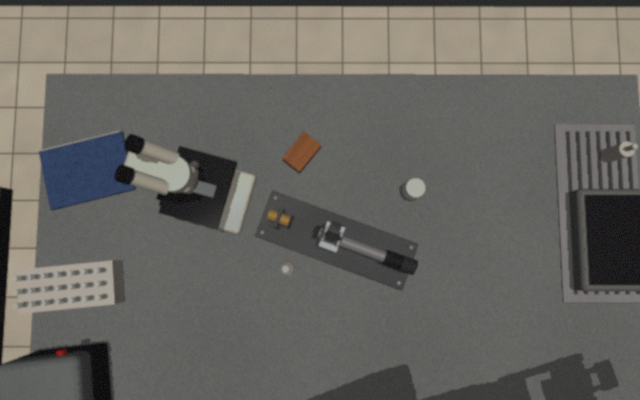

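The scene view shows the stand in the middle of the bench: lamp housing at (215,223), lever upright with its tip at (287,162), and stop at (350,208). In the top view the plate corners are about (272,192), (417,242), (403,289) and (257,238). The housing is at (402,262) and the lever and clamp are at (330,234).

```bash
cat >h.py <<'E'
import numpy as np,cv2
def cloud(c):
    K=c["camera_matrix"];d=c["depth"];v,u=np.mgrid[:400,:640]
    P=np.stack([(u-K[0,2])/K[0,0]*d,(v-K[1,2])/K[1,1]*d,d],-1)
    W=(P-c["t"])@c["R"]; W[d==0]=np.nan; return W
def proj(c,X):
    p=np.atleast_2d(X)@c["R"].T+c["t"];p=p@c["camera_matrix"].T;return p[:,:2]/p[:,2:]
def ray(c,uv,z):
    d=np.linalg.solve(c["camera_matrix"],[*uv,1])@c["R"];o=-c["t"]@c["R"];return o+d*(z-o[2])/d[2]
E
python3 - <<'E'
from h import *
c=dict(np.load("top0.npz"));s=dict(np.load("scene0.npz"))
cs=np.array([ray(c,p,12) for p in[(272,192),(417,242),(403,289),(257,238)]]);print(cs.round(0))
m=cs.mean(0);y=cs[0]+cs[3]-cs[1]-cs[2];y[2]=0;y/=np.linalg.norm(y);print(m,y)
for n,q in(("top",c),("scene",s)):
    W=cloud(q).reshape(-1,3);I=q["image"].reshape(-1,3)
    x=np.array([y[1],-y[0],0]);a=(W-m)@x;b=(W-m)@y
    k=(abs(a)<110)&(abs(b)<210)&(W[:,2]>25)&(W[:,2]<300)
    print(n)
    for b0 in range(-220,200,10):
        j=k&(b>=b0)&(b<b0+10)
        if j.sum()>2:print(b0,j.sum(),"a",np.percentile(a[j],[2,50,98]).round(0),"z",np.percentile(W[j,2],[2,50,98]).round(0),"rgb",np.median(I[j],0))
for n,q,o in(("top",c,(230,170,200,130)),("scene",s,(185,145,200,130))):
    u,v,w,h=o;cv2.imwrite(f"pics/{n}z.png",cv2.resize(q["image"][v:v+h,u:u+w,::-1],None,fx=4,fy=4,interpolation=cv2.INTER_CUBIC))
E
```

```text
[[ 647.  171.   12.]
 [ 525. -181.   12.]
 [ 412. -145.   12.]
 [ 534.  206.   12.]]
[529.48756836  12.79998955  12.        ] [0.32781569 0.9447417  0.        ]
top
-190 42 a [-20.  -2.  14.] z [73. 86. 91.] rgb [45.  45.5 45. ]
-180 68 a [-19.  -3.  14.] z [76. 87. 91.] rgb [42. 42. 43.]
-170 73 a [-20.  -3.  16.] z [70. 85. 91.] rgb [42. 42. 43.]
-160 72 a [-19.  -2.  15.] z [75. 85. 91.] rgb [36.5 37.  38. ]
-150 64 a [-18.  -2.  15.] z [72. 86. 92.] rgb [29. 29. 30.]
-140 72 a [-19.  -2.  15.] z [73. 85. 92.] rgb [30. 30. 30.]
-130 68 a [-18.  -2.  16.] z [74. 85. 91.] rgb [31.  31.5 31.5]
-120 72 a [-18.  -2.  15.] z [73. 84. 91.] rgb [40.5 39.5 39. ]
-110 49 a [-13.  -2.  11.] z [72. 81. 86.] rgb [106. 103. 102.]
-100 50 a [-13.  -1.  10.] z [76. 82. 86.] rgb [107.5 104.  104. ]
-90 49 a [-13.  -1.  12.] z [74. 82. 86.] rgb [106. 102. 102.]
-80 49 a [-13.  -2.  11.] z [72. 81. 86.] rgb [104. 103. 101.]
-70 49 a [-12.  -1.  12.] z [71. 81. 88.] rgb [106. 103. 103.]
-60 49 a [-12.  -1.  12.] z [71. 82. 86.] rgb [103. 102. 101.]
-50 50 a [-12.  -0.  12.] z [70. 82. 86.] rgb [106. 
[... 2918 characters left out ...]
8. 37. 40.]
70 24 a [-108. -100.  -92.] z [27. 41. 57.] rgb [141. 137. 127.]
80 96 a [-107.  -94.  -87.] z [26. 55. 86.] rgb [158. 153. 144.]
90 103 a [-109.  -94.  -85.] z [27. 61. 86.] rgb [166. 159. 150.]
100 53 a [-104.  -94.  -88.] z [25. 48. 85.] rgb [144. 137. 130.]
110 43 a [-7.  7. 17.] z [58. 76. 88.] rgb [48. 47. 44.]
120 45 a [-6.  7. 15.] z [61. 78. 85.] rgb [158. 123.  56.]
130 49 a [-5. 11. 14.] z [65. 79. 84.] rgb [190. 148.  69.]
140 203 a [-18.  18.  28.] z [27. 76. 99.] rgb [52. 53. 51.]
150 38 a [-16.  10.  25.] z [54. 81. 98.] rgb [135.5 109.5  67.5]
160 51 a [-5. 10. 15.] z [25. 76. 84.] rgb [186. 145.  67.]
170 14 a [-4. 11. 14.] z [68. 79. 83.] rgb [176.5 148.   82.5]
```

View pics/topz.png

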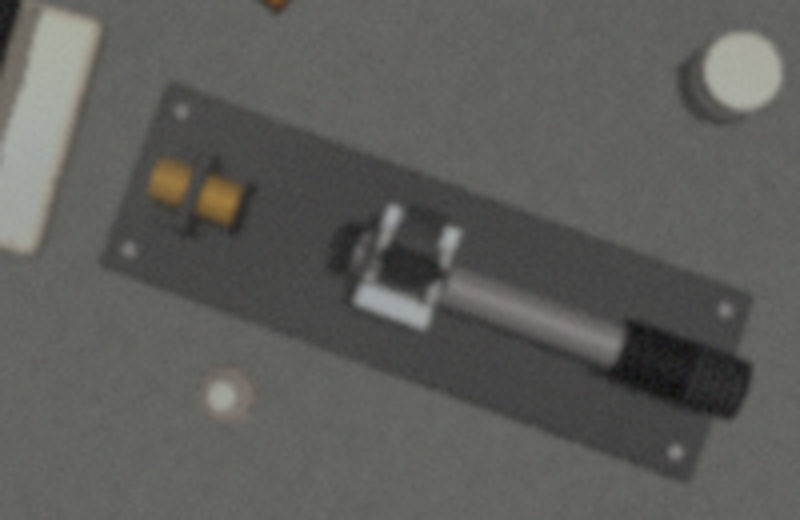

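View pics/scenez.png

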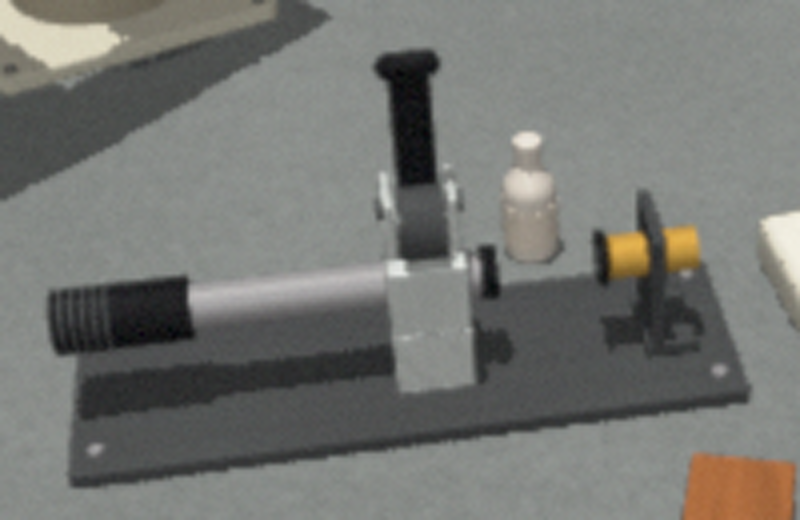

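The enlarged crops show the lever nearly upright, with its bar at about (408,62) in the scene crop. There is a clear gap between the nose (488,272) and the pad (600,257), roughly 55 mm. I'll move above the housing.

Emit:
send_rows(
  plan=[
    [[0.58,0.93,0],0.029],
    [[0.58,0.93,0],0.029],
    [[0.58,0.93,0],0.029],
    [[0.58,0.93,0],0.029],
    [[0.58,0.93,0],0.029],
  ],
  fingers=0,
)

```text
time: 0.72
ee_pos: [334.9, -361.5, 404.5]
eef_rot: [0.818, 0.575, 0.0, -0.0]
wrist_force: [0.8, -0.2, 0.3]
gripper_width: 87.8
grip_force: 0.0
```

Emit:
send_rows(
  plan=[
    [[0.58,0.93,0],0],
    [[0.58,0.93,0],0],
    [[0.58,0.93,0],0],
    [[0.58,0.93,0],0],
    [[0.58,0.93,0],0],
  ],
)

```text
time: 1.35
ee_pos: [480.0, -128.9, 404.6]
eef_rot: [0.82, 0.572, -0.0, -0.0]
wrist_force: [0.6, 0.8, -0.7]
gripper_width: 87.8
grip_force: 0.0
```

```bash
python3 - <<'E'
from h import *
from plant import ctrl
c=dict(np.load("top0.npz"))
W=cloud(c).reshape(-1,3);I=c["image"].reshape(-1,3)
m=np.array([529.5,12.8,12]);t=np.radians(20.1);y=np.array([np.sin(t),np.cos(t),0]);x=np.array([y[1],-y[0],0])
a=(W-m)@x;b=(W-m)@y
k=(abs(a)<40)&(abs(b)<210)&(W[:,2]>60)&(W[:,2]<100)
pts=[]
for b0 in[*range(-180,-10,10),*range(110,170,10)]:
    j=k&(b>=b0)&(b<b0+10)&(W[:,2]>66)
    if b0 not in(140,):pts.append((b0+5,np.percentile(a[j],[4,96]).mean()))
print(np.polyfit(*np.array(pts).T,1))
print("housing",np.percentile(b[k&(b<-90)&(I.max(1)<75)],[1,99]),"pad",np.percentile(b[k&(b>80)],[.5,1,3]),"nose",np.percentile(b[k&(b<80)&(b>40)],[97,99]))
for n in("top0","scene0"):
    q=dict(np.load(n+".npz"));W=cloud(q).reshape(-1,3);a=(W-m)@x;b=(W-m)@y
    for z0,z1 in((150,165),(165,180),(180,195),(195,205),(205,225)):
        j=(abs(a)<60)&(abs(b-19)<30)&(W[:,2]>z0)&(W[:,2]<z1);print(n,z0,j.sum(),np.percentile(a[j],[3,50,97]).round(1),np.percentile(b[j],[3,97]).round(1),np.percentile(W[j,2],[97]))
r=ctrl.read_state();print(r["ee_pos"],r["eef_rot"],r["wrist_force"],r["time"])
E
```

```text
[0.00295997 0.75794906]
housing [-185.29264262 -111.78177736] pad [115.0539405  115.26200923 115.75077616] nose [58.04705375 58.48537696]Traceback (most recent call last):
  File "<stdin>", line 17, in <module>
    return _quantile_unchecked(
        a, q, axis, out, overwrite_input, method, keepdims, weights)
    return _ureduce(a,
                    func=_quantile_ureduce_func,
    ...<5 lines>...
                    overwrite_input=overwrite_input,
                    method=method)
    r = func(a, **kwargs)
    result = _quantile(arr,
                       quantiles=q,
    ...<2 lines>...
                       out=out,
                       weights=wgt)
    slices_having_nans = np.isnan(arr[-1, ...])
                                  ~~~^^^^^^^^^
IndexError: index -1 is out of bounds for axis 0 with size 0
```

Emit:
send_rows(
  plan=[
    [[-0.03,0.02,-1],0],
    [[0,0,-1],0],
    [[0,0,-1],0],
    [[0,0,-0.43],0],
    [[0,0,0],0],
  ],
  fingers=100,
)

```text
time: 1.98
ee_pos: [477.1, -129.4, 231.5]
eef_rot: [0.82, 0.572, -0.001, -0.002]
wrist_force: [-0.4, -0.7, -0.3]
gripper_width: 52.9
grip_force: 0.0
```

```bash
python3 - <<'E'
from h import *
from plant import ctrl
m=np.array([529.5,12.8,12]);t=np.radians(20.27);y=np.array([np.sin(t),np.cos(t),0]);x=np.array([y[1],-y[0],0])
for n in("top0","scene0"):
    q=dict(np.load(n+".npz"));W=cloud(q).reshape(-1,3);a=(W-m)@x;b=(W-m)@y
    for z0,z1 in((140,165),(165,180),(180,195),(195,205),(205,225)):
        j=(abs(a)<60)&(abs(b-19)<30)&(W[:,2]>z0)&(W[:,2]<z1)
        if j.sum()>2:print(n,z0,j.sum(),np.percentile(a[j],[3,50,97]).round(1),np.percentile(b[j],[3,97]).round(1),np.percentile(W[j,2],[97]))
r=ctrl.read_state();print(r)
E
```

```text
top0 140 21 [ 9.6 15.2 20.5] [ 8.  29.7] [142.87281941]
top0 205 105 [-8.4 -2.1  4.5] [ 2.8 32.4] [220.40395901]
scene0 140 121 [-1.9  1.1 16.9] [ 8.2 29. ] [163.79290291]
scene0 165 62 [-2.4 -0.   2.7] [ 8.7 27.9] [178.95106915]
scene0 180 66 [-2.6 -0.2  2.4] [ 8.2 29. ] [193.72724166]
scene0 195 43 [-2.8 -0.4  1.8] [ 9.1 27.7] [204.91799286]
scene0 205 106 [-6.3 -0.1  3.7] [ 3.6 33.2] [218.15820627]
{'time': 1.975, 'joints': array([-2.88834685e-01,  5.20793680e-01,  2.01006659e+00,  2.92406491e-05,
        6.15001999e-01,  6.30366542e-02]), 'joint_vel': array([ 1.13058546e-03, -4.83132560e-02, -2.36431372e-02, -1.21281279e-05,
        2.04427283e-02, -1.14128283e-03]), 'tau': array([ 2.33547762e-02, -4.58126736e+01, -1.44209012e+01,  4.11678641e-02,
       -2.36051325e-01,  1.51712311e-04]), 'ee_pos': array([ 477.13802435, -129.36227954,  231.51641061]), 'eef_rot': array([ 0.8199608 ,  0.5724157 , -0.00132328, -0.00167523]), 'wrist_force': array([-0.43171647, -0.6535373 , -0.27654464]), 'wrist_torque': array([-0.07191152, -0.00900485, -0.01173722]), 'grip_force': 0.0, 'gripper_width': 52.902133613893106}
```

Emit:
send_rows(
  plan=[
    [[0.01,0,0],0],
    [[0,0,0],0],
    [[0,0,0],0],
    [[0,0,0],0],
  ],
  fingers=200,
  grip_force=20,
)

```text
time: 2.48
ee_pos: [477.0, -129.1, 234.0]
eef_rot: [0.82, 0.572, -0.001, -0.001]
wrist_force: [-5.5, 3.7, 4.6]
gripper_width: 35.5
grip_force: 20.0
```

Emit:
send_rows(
  plan=[
    [[0.05,0.15,0],0],
    [[0.055,0.15,0],0],
    [[0.055,0.15,0],0],
    [[0.055,0.15,0],0],
    [[0.055,0.15,0],0],
  ],
)

```text
time: 3.1
ee_pos: [490.6, -91.8, 234.1]
eef_rot: [0.82, 0.572, -0.001, -0.001]
wrist_force: [-6.4, -1.2, 4.1]
gripper_width: 35.9
grip_force: 20.0
```

Emit:
send_rows(
  plan=[
    [[0.028,0.075,0],0],
    [[0.028,0.075,0],0],
    [[0,0,0],0],
    [[0,0,0],0],
  ],
)

```text
time: 3.6
ee_pos: [493.4, -84.1, 234.1]
eef_rot: [0.82, 0.572, -0.001, -0.001]
wrist_force: [-5.2, 3.2, 2.9]
gripper_width: 35.5
grip_force: 20.0
```

Emit:
send_rows(
  plan=[
    [[0.014,0.038,0],0],
    [[0.014,0.038,0],0],
    [[0.014,0.038,0],0],
    [[0,0,0],0],
  ],
)

```text
time: 4.1
ee_pos: [495.5, -78.6, 234.1]
eef_rot: [0.82, 0.572, -0.001, -0.001]
wrist_force: [-6.2, 1.3, 3.4]
gripper_width: 35.7
grip_force: 20.0
```

Emit:
send_rows(
  plan=[
    [[0.007,0.019,0],0],
    [[0.007,0.019,0],0],
  ],
)

```text
time: 4.35
ee_pos: [496.1, -76.9, 234.0]
eef_rot: [0.82, 0.572, -0.001, -0.001]
wrist_force: [-7.2, 0.5, 4.1]
gripper_width: 35.6
grip_force: 20.0
```

Emit:
send_rows(
  plan=[
    [[0.007,0.019,0],0],
    [[0,0,0],0],
  ],
)

```text
time: 4.6
ee_pos: [496.4, -75.9, 234.0]
eef_rot: [0.82, 0.572, -0.001, -0.001]
wrist_force: [-6.7, -0.2, 3.7]
gripper_width: 35.4
grip_force: 20.0
```

Emit:
send_rows(
  plan=[
    [[0.007,0.019,0],0],
    [[0,0,0],0],
  ],
)

```text
time: 4.85
ee_pos: [496.8, -75.1, 234.1]
eef_rot: [0.82, 0.572, -0.001, -0.001]
wrist_force: [-6.9, -0.1, 3.6]
gripper_width: 35.5
grip_force: 20.0
```

Emit:
send_rows(
  plan=[
    [[0.007,0.019,0],0],
    [[0,0,0],0],
  ],
)

```text
time: 5.1
ee_pos: [497.0, -74.4, 234.1]
eef_rot: [0.82, 0.572, -0.002, -0.001]
wrist_force: [-7.3, -4.1, 5.3]
gripper_width: 35.5
grip_force: 20.0
```

Emit:
send_rows(
  plan=[
    [[0.007,0.019,0],0],
    [[0,0,0],0],
  ],
)

```text
time: 5.35
ee_pos: [497.2, -73.8, 234.0]
eef_rot: [0.82, 0.573, -0.002, -0.001]
wrist_force: [-7.8, -7.4, 4.8]
gripper_width: 35.9
grip_force: 20.0
```

Emit:
send_rows(
  plan=[
    [[0.007,0.019,0],0],
    [[0,0,0],0],
    [[0,0,0],0],
    [[0,0,0],0],
    [[0,0,0],0],
  ],
)

```text
time: 5.98
ee_pos: [497.5, -73.2, 234.1]
eef_rot: [0.82, 0.573, -0.002, -0.001]
wrist_force: [-9.4, -10.8, 5.8]
gripper_width: 35.4
grip_force: 20.0
```

Emit:
send_rows(
  plan=[
    [[-0.007,-0.019,0],0],
    [[-0.007,-0.019,0],0],
    [[0,0,0],0],
  ],
)

```text
time: 6.35
ee_pos: [497.0, -74.3, 234.1]
eef_rot: [0.82, 0.572, -0.001, -0.001]
wrist_force: [-7.2, -3.0, 5.2]
gripper_width: 35.5
grip_force: 20.0
```

Emit:
send_rows(
  plan=[
    [[-0.006,-0.016,0],0],
    [[0,0,0],0],
  ],
)

```text
time: 6.6
ee_pos: [496.8, -74.8, 234.1]
eef_rot: [0.82, 0.572, -0.001, -0.001]
wrist_force: [-6.5, -0.2, 4.3]
gripper_width: 35.7
grip_force: 20.0
```

Emit:
send_rows(
  plan=[
    [[0,0,0],0],
    [[0,0,0],0],
    [[0,0,0],0],
  ],
  fingers=90,
)

```text
time: 6.98
ee_pos: [498.6, -75.0, 233.7]
eef_rot: [0.82, 0.572, 0.001, 0.001]
wrist_force: [-0.2, 0.8, 0.3]
gripper_width: 56.5
grip_force: 0.0
```

Emit:
send_rows(
  plan=[
    [[0,0,1],0],
    [[0,0,1],0],
    [[-0.71,0.26,0.89],0],
  ],
)

```text
time: 7.35
ee_pos: [464.2, -62.3, 379.9]
eef_rot: [0.82, 0.572, 0.001, 0.001]
wrist_force: [-0.1, 0.4, 0.3]
gripper_width: 56.9
grip_force: 0.0
```

Emit:
send_rows(
  plan=[
    [[0.25,0.7,0],0],
    [[0.25,0.7,0],0],
    [[0.25,0.7,0],0],
    [[0,0,0],0],
    [[0,0,0],0],
  ],
  fingers=255,
)

```text
time: 7.98
ee_pos: [499.9, 42.8, 377.5]
eef_rot: [0.82, 0.573, -0.0, -0.0]
wrist_force: [-1.3, 0.7, 0.1]
gripper_width: 10.3
grip_force: 0.0
```

```bash
cat >l.py <<'E'
from h import *
from plant import ctrl
r=ctrl.read_state();p=r["ee_pos"];print(p.round(1),r["wrist_force"].round(1),r["gripper_width"],r["time"])
t=np.radians(20.27);y=np.array([np.sin(t),np.cos(t),0]);x=np.array([y[1],-y[0],0])
H=np.array([536.4,29.4,122])
print("corner a,b,z",(p-H)@x+13.5,(p-H)@y,p[2]-182)
prev=None
for th in np.arange(-.1,1.56,.1):
    C=H+x*(74*np.sin(th)-4*np.cos(th)-13.5)+[0,0,74*np.cos(th)+4*np.sin(th)+182]
    print(round(th,2),C.round(1),None if prev is None else ((C-prev)/50).round(3));prev=C
E
python3 l.py; python3 - <<'E'
from h import *
from plant import ctrl
c=ctrl.capture("scene");cv2.imwrite("pics/s1.png",cv2.resize(c["image"][80:280,170:410,::-1],None,fx=3,fy=3,interpolation=cv2.INTER_CUBIC))
E
```

```text
[499.9  42.8 377.5] [-1.3  0.7  0.1] 10.323084943265028 7.975
corner a,b,z -25.332374028294566 -0.07679651339399957 195.50987472031255
-0.1 [513.1  38.  377.2] None
0.0 [520.   35.5 378. ] [ 0.138 -0.051  0.015]
0.1 [526.9  32.9 378. ] [ 0.139 -0.051  0.001]
0.2 [533.8  30.3 377.3] [ 0.138 -0.051 -0.014]
0.3 [540.7  27.8 375.9] [ 0.136 -0.05  -0.029]
0.4 [547.3  25.4 373.7] [ 0.133 -0.049 -0.043]
0.5 [553.7  23.  370.9] [ 0.128 -0.047 -0.057]
0.6 [559.8  20.7 367.3] [ 0.122 -0.045 -0.071]
0.7 [565.6  18.6 363.2] [ 0.115 -0.042 -0.083]
0.8 [570.9  16.7 358.4] [ 0.107 -0.039 -0.095]
0.9 [575.8  14.9 353.1] [ 0.097 -0.036 -0.106]
1.0 [580.1  13.3 347.3] [ 0.087 -0.032 -0.116]
1.1 [583.9  11.9 341.1] [ 0.076 -0.028 -0.124]
1.2 [587.1  10.7 334.5] [ 0.064 -0.023 -0.132]
1.3 [589.6   9.7 327.6] [ 0.051 -0.019 -0.138]
1.4 [591.5   9.  320.5] [ 0.038 -0.014 -0.143]
1.5 [592.7   8.6 313.2] [ 0.024 -0.009 -0.146]
```

View pics/s1.png

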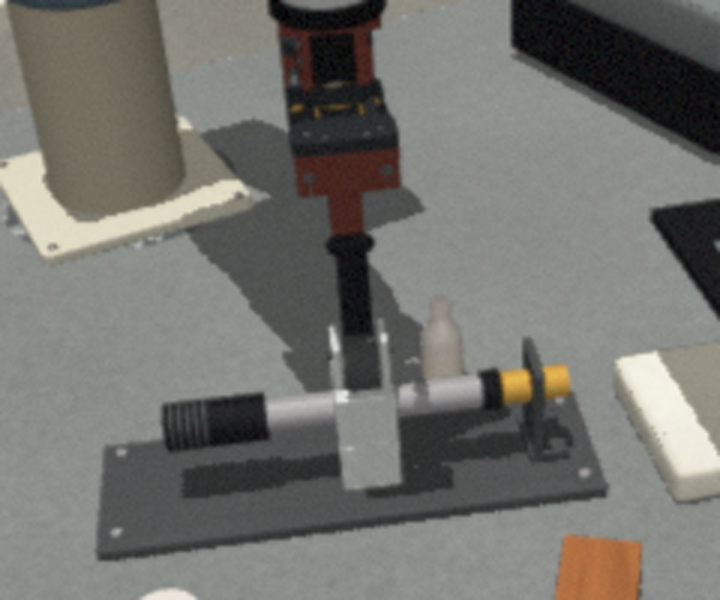

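The crop shows the nose against the pad at (490,388) and the fingers directly behind the lever bar at (350,240). I'll start pushing the lever along its arc.

Emit:
send_rows(
  plan=[
    [[0.134,-0.049,0],0],
    [[0.134,-0.049,0],0],
    [[0.134,-0.049,0],0],
    [[0.138,-0.051,0],0],
  ],
)

```text
time: 8.52
ee_pos: [527.7, 32.7, 377.6]
eef_rot: [0.82, 0.572, -0.0, -0.0]
wrist_force: [-1.2, -1.1, 0.7]
gripper_width: 0.5
grip_force: 0.3
```

Emit:
send_rows(
  plan=[
    [[0.138,-0.051,-0.014],0],
    [[0.136,-0.05,-0.029],0],
    [[0.133,-0.049,-0.043],0],
  ],
)

```text
time: 8.9
ee_pos: [547.9, 25.6, 373.4]
eef_rot: [0.82, 0.572, -0.0, -0.0]
wrist_force: [-3.4, 0.4, 5.1]
gripper_width: 0.2
grip_force: 2.3
```

Emit:
send_rows(
  plan=[
    [[0.128,-0.047,-0.057],0],
    [[0.122,-0.045,-0.071],0],
  ],
)

```text
time: 9.15
ee_pos: [560.6, 21.0, 367.5]
eef_rot: [0.82, 0.572, 0.0, 0.0]
wrist_force: [-3.4, 1.0, 7.1]
gripper_width: 0.5
grip_force: 3.3
```

Emit:
send_rows(
  plan=[
    [[0.115,-0.042,-0.083],0],
    [[0.107,-0.039,-0.095],0],
  ],
)

```text
time: 9.4
ee_pos: [572.0, 16.8, 358.9]
eef_rot: [0.82, 0.572, 0.001, 0.001]
wrist_force: [-3.3, -0.8, 9.6]
gripper_width: 0.6
grip_force: 4.2
```

Emit:
send_rows(
  plan=[
    [[0.097,-0.036,-0.106],0],
    [[0.087,-0.032,-0.116],0],
  ],
)

```text
time: 9.65
ee_pos: [581.6, 13.2, 348.1]
eef_rot: [0.82, 0.572, 0.001, 0.001]
wrist_force: [-1.2, -2.2, 7.8]
gripper_width: 0.4
grip_force: 3.9
```

Emit:
send_rows(
  plan=[
    [[0.076,-0.028,-0.124],0],
    [[0.064,-0.023,-0.132],0],
  ],
)

```text
time: 9.9
ee_pos: [588.8, 10.6, 335.0]
eef_rot: [0.82, 0.572, 0.001, 0.001]
wrist_force: [0.9, -1.5, 4.0]
gripper_width: 0.4
grip_force: 1.6
```

Emit:
send_rows(
  plan=[
    [[0.051,-0.019,-0.138],0],
    [[0.038,-0.014,-0.143],0],
    [[0,0,0],0],
  ],
)

```text
time: 10.28
ee_pos: [591.5, 9.4, 318.9]
eef_rot: [0.82, 0.572, -0.001, -0.001]
wrist_force: [-0.2, -0.6, -0.1]
gripper_width: 0.2
grip_force: 0.0
```

```bash
python3 - <<'E'
from h import *
from plant import ctrl
c=ctrl.capture("scene");cv2.imwrite("pics/s2.png",cv2.resize(c["image"][80:280,170:410,::-1],None,fx=3,fy=3,interpolation=cv2.INTER_CUBIC))
E
```

```text
(no output)
```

View pics/s2.png

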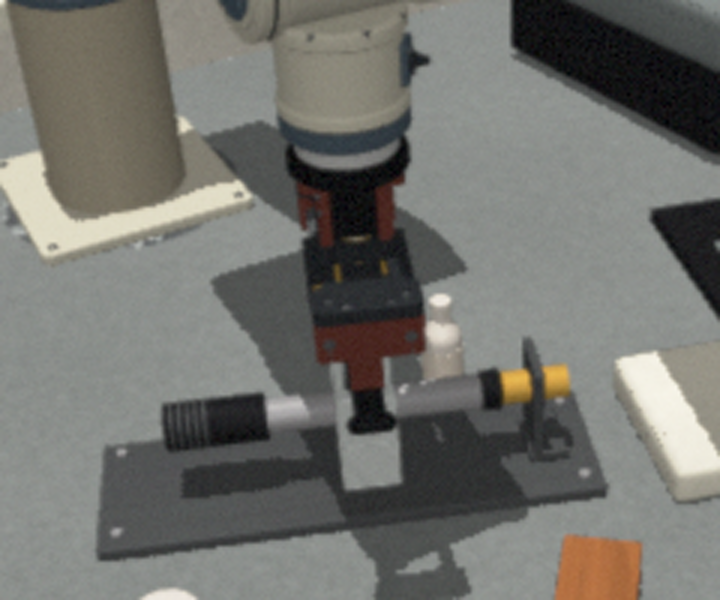

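The crop shows the lever lying down, with its bar at (372,424), and there is no load on the wrist, so it has snapped over. I'll lift away and check its height.

Emit:
send_rows(
  plan=[
    [[0,0,0.6],0],
    [[0,0,1],0],
    [[-0.6,-0.6,0.5],0],
    [[-0.6,-0.8,0],0],
    [[-0.6,-0.8,0],0],
  ],
)

```text
time: 10.95
ee_pos: [500.8, -101.3, 425.8]
eef_rot: [0.82, 0.573, 0.0, 0.001]
wrist_force: [0.9, 0.2, 0.2]
gripper_width: 0.3
grip_force: 0.0
```

Emit:
send_rows(
  plan=[
    [[0,-1,0],0],
    [[0,-1,0],0],
    [[0,-1,0],0],
    [[0,0,0],0],
  ],
)

```text
time: 11.45
ee_pos: [501.5, -253.2, 425.3]
eef_rot: [0.821, 0.571, 0.0, 0.0]
wrist_force: [0.3, 0.6, -0.1]
gripper_width: 0.7
grip_force: 0.0
```

```bash
python3 - <<'E'
from h import *
from plant import ctrl
m=np.array([529.5,12.8,12]);t=np.radians(20.27);y=np.array([np.sin(t),np.cos(t),0]);x=np.array([y[1],-y[0],0])
for n in("top","scene"):
    q=ctrl.capture(n);W=cloud(q).reshape(-1,3);a=(W-m)@x;b=(W-m)@y
    for a0 in(45,60,75,82,88):
        j=(a>a0)&(a<a0+6)&(abs(b-18)<10)&(W[:,2]>90)
        if j.sum():print(n,a0,j.sum(),np.percentile(W[j,2],[50,95]).round(1))
    if n=="top":
        j=(abs(a)<20)&(W[:,2]>66)&(W[:,2]<95);print("bar rear",np.percentile(b[j&(b<-60)],[1,99]))
print(ctrl.read_state()["wrist_force"],ctrl.read_state()["ee_pos"])
cv2.imwrite("pics/s3.png",cv2.resize(q["image"][120:270,190:390,::-1],None,fx=4,fy=4,interpolation=cv2.INTER_CUBIC))
E
```

```text
top 45 24 [126.9 129.5]
top 60 23 [127.  131.6]
top 75 24 [127.8 131. ]
top 82 24 [129.5 133.4]
top 88 24 [130.8 133.1]
bar rear [-128.04026986  -60.57880052]
scene 45 14 [127.7 128.5]
scene 60 19 [128.2 129.3]
scene 75 16 [128.3 130.2]
scene 82 14 [131.1 132.3]
scene 88 52 [127.6 132.2]
[-0.77513748 -0.14731576  0.49491866] [ 501.49962243 -250.60323332  424.9653399 ]
```

View pics/s3.png

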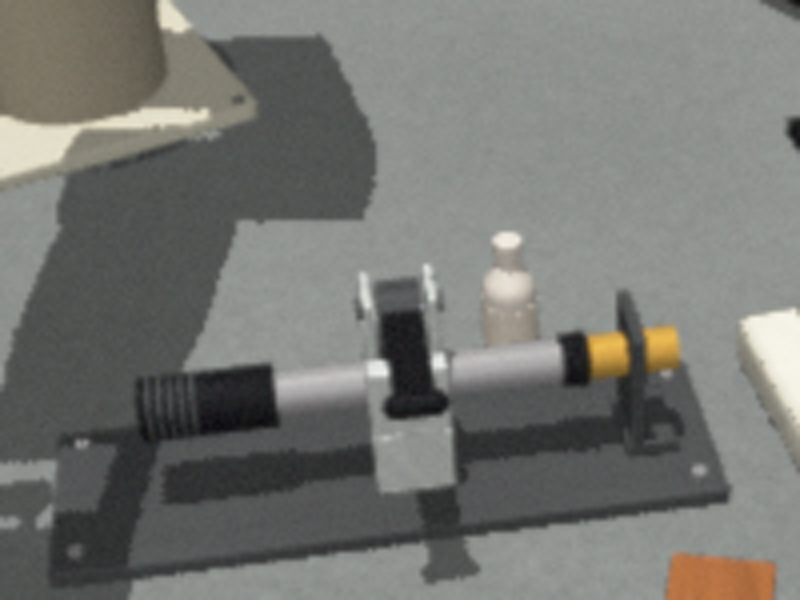

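The crop shows the lever lying level, with its bar at (417,403). The nose is against the pad at (585,357), and the arm is clear. I'm handing the job in.

```bash
python3 -c "
from plant import ctrl
print(ctrl.close_job())"
```

```text
the job is handed in; nothing more can be done
None
```

The barrel was pressed on the stop at about 11 N by the wrist reading and released; the lever snapped over and lies level, and in the last picture the nose is against the pad with the arm clear. The job is handed in, but no verdict came back.

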